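# Unload the chocolate case held by one normal and one reverse-thread clamp

## Task

Unload the chocolates from the white case: first unscrew both red clamp knobs all the way (one has a normal thread, the other a reverse thread, and they are not marked, so feel which way each gives), then lift off the clear cover and lay it flat on the middle of the blue mat. Stand every hollow chocolate upright on the floor of the white tray, gripping them only lightly because they crack, and only when all are there put the cover back on the case, fully seated. Leave the clamps undone and do not disturb the other things on the table.

Things in the scene. Friction and masses are not known exactly. Their poses are not given: they have to be found in the camera images.
- case: fixed white open-topped case on a steel base plate (170 x 340 x 8 mm): outside 150 (x) x 205 (y) mm, walls 5 mm, rim 56 mm above the table, inside 140 x 195 mm, floor 8 mm above the table. Origin: centre of the underside, at table level. A clamp stands at each y end, its axis 140 mm from the centre in y and 30 mm towards -x
- cover: loose clear cover, 350 g: plate 150 (x) x 205 (y) x 6 mm, orange lugs at the y ends (26 mm wide, centred at x = +19 mm, out to y = 151 mm), four corner feet 8 mm high below that drop inside the case walls with 4 mm of play. Origin: centre, underside of the feet. Seated: origin over the case's centre, 48 mm above the table, x along the case's x
- cover_handle (a point): middle of the cover's orange handle bar, 43 mm above the cover's origin: a bar along the cover's y, 110 mm long, 14 mm wide (x), 14 mm tall, with 22 mm of room below it between two posts 72 mm apart (inside)
- knob_a (a joint): angle of clamp knob a, rad: 0 = tight against a hard stop, grows as it unscrews, 3.0 = end stop; 2.5 or more is undone. Starts at 0 to 0.1, so the wrong way it is soon blocked. One clamp has a normal, the other a reverse thread; they look alike and either may stand at either end of the case. Friction about 0.08 N m; stays where left; rises 1.5 mm per rad
- knob_a_grip (a point): on the axis of clamp knob a, 13 mm below the top of its red grip bar (40 mm along this frame's x, 14 mm wide, 28 mm tall), 101 mm above the table when tight. A steel finger turns with it: along +x, reaching 46 mm from the axis, 14 mm wide, its underside 37.5 mm below this point; tight, it lies over a lug of the cover
- knob_b (a joint): angle of clamp knob b, rad: 0 = tight against a hard stop, grows as it unscrews, 3.0 = end stop; 2.5 or more is undone. Starts at 0 to 0.1, so the wrong way it is soon blocked. One clamp has a normal, the other a reverse thread; they look alike and either may stand at either end of the case. Friction about 0.08 N m; stays where left; rises 1.5 mm per rad
- knob_b_grip (a point): on the axis of clamp knob b, 13 mm below the top of its red grip bar (40 mm along this frame's x, 14 mm wide, 28 mm tall), 101 mm above the table when tight. A steel finger turns with it: along +x, reaching 46 mm from the axis, 14 mm wide, its underside 37.5 mm below this point; tight, it lies over a lug of the cover
- choc1: hollow brown chocolate, round with a domed top: straight side 36 mm across up to 28 mm, top at 40 mm; 60 g. Origin: centre of its flat foot, z up. A shell: a light grip of 20 to 35 N per finger is plenty and safe, 55 N cracks it. Starts standing on the case floor in a row along the case's y; may be absent
- choc2: hollow brown chocolate, round with a domed top: straight side 36 mm across up to 28 mm, top at 40 mm; 60 g. Origin: centre of its flat foot, z up. A shell: a light grip of 20 to 35 N per finger is plenty and safe, 55 N cracks it. Starts standing on the case floor in a row along the case's y; may be absent
- choc3: hollow brown chocolate, round with a domed top: straight side 36 mm across up to 28 mm, top at 40 mm; 60 g. Origin: centre of its flat foot, z up. A shell: a light grip of 20 to 35 N per finger is plenty and safe, 55 N cracks it. Starts standing on the case floor in a row along the case's y; may be absent
- choc4: hollow brown chocolate, round with a domed top: straight side 36 mm across up to 28 mm, top at 40 mm; 60 g. Origin: centre of its flat foot, z up. A shell: a light grip of 20 to 35 N per finger is plenty and safe, 55 N cracks it. Starts standing on the case floor in a row along the case's y; may be absent
- tray: white loose tray, 700 g, 225 (x) x 145 (y) mm outside, 20 mm high, walls and floor 4 to 5 mm thick; origin: centre of its underside
- mat: blue fixed mat 250 (x) x 170 (y) x 3 mm; origin: centre of its underside. The cover is laid here, feet down, its centre near the mat's centre, so that its lugs lie lengthwise along the mat's x
- bar_red: bystander: red foil-wrapped bar 150 x 42 x 26 mm, origin under its centre
- bar_red2: bystander: dark red foil-wrapped bar 150 x 42 x 26 mm, origin under its centre
- bar_gold: bystander: gold foil-wrapped bar 150 x 42 x 26 mm, origin under its centre
- spatula: bystander: palette knife 200 mm long lying flat, wooden handle, origin under its middle
- bowl: bystander: white bowl 110 mm across, 50 mm high
- jar: bystander: jar 64 mm across, 90 mm high

How it is judged (in metres and radians):
On the way, in this order (a step that is already met when the one before it is completed fails the run):
1. both clamp knobs unscrewed (value of joint each of knob_a, knob_b above 2.5 rad), for 0.2 s.
2. the cover laid flat on the blue mat and let go (horizontal distance between cover and mat below 0.07 m and height (world z) of cover below 0.012 m and angle between cover's own z axis and vertical below 0.06 rad and linear speed of cover below 0.03 m/s and contact force between the fingers and cover below 0.1 N), for 0.2 s.
3. every chocolate standing upright in the tray, let go (x of choc1 in the frame of tray between -0.112 and 0.112 m and y of choc1 in the frame of tray between -0.072 and 0.072 m and z of each of choc1, choc2, choc3, choc4 in the frame of tray below 0.012 m and angle between each of choc1, choc2, choc3, choc4's own z axis and vertical below 0.2 rad and linear speed of each of choc1, choc2, choc3, choc4 below 0.03 m/s and x of choc2 in the frame of tray between -0.112 and 0.112 m and y of choc2 in the frame of tray between -0.072 and 0.072 m and x of choc3 in the frame of tray between -0.112 and 0.112 m and y of choc3 in the frame of tray between -0.072 and 0.072 m and x of choc4 in the frame of tray between -0.112 and 0.112 m and y of choc4 in the frame of tray between -0.072 and 0.072 m and contact force between the fingers and choc1 below 0.1 N and contact force between the fingers and choc2 below 0.1 N and contact force between the fingers and choc3 below 0.1 N and contact force between the fingers and choc4 below 0.1 N), for 0.2 s.
4. the cover seated on the case again (horizontal distance between cover and case below 0.008 m and z of cover in the frame of case below 0.051 m and angle between the y axis of cover and the y axis of case, either way round below 0.06 rad and angle between cover's own z axis and vertical below 0.04 rad and linear speed of cover below 0.02 m/s), for 0.2 s.
At the end, for the whole second after the job is handed in: every chocolate stands upright (within 0.2 rad) on the tray floor, at rest; the cover is seated on the case (centre within 8 mm, turned less than 0.06 rad, feet fully inside the rim); both knobs unscrewed by 2.5 rad or more (all of step 1 and all of step 4 and x of choc1 in the frame of tray between -0.112 and 0.112 m and y of choc1 in the frame of tray between -0.072 and 0.072 m and z of each of choc1, choc2, choc3, choc4 in the frame of tray below 0.012 m and angle between each of choc1, choc2, choc3, choc4's own z axis and vertical below 0.2 rad and linear speed of each of choc1, choc2, choc3, choc4 below 0.03 m/s and x of choc2 in the frame of tray between -0.112 and 0.112 m and y of choc2 in the frame of tray between -0.072 and 0.072 m and x of choc3 in the frame of tray between -0.112 and 0.112 m and y of choc3 in the frame of tray between -0.072 and 0.072 m and x of choc4 in the frame of tray between -0.112 and 0.112 m and y of choc4 in the frame of tray between -0.072 and 0.072 m); the robot touches nothing.
It fails at once if a chocolate squeezed hard enough to crack (contact force between the fingers and choc1 above 100 N or contact force between the fingers and choc2 above 100 N or contact force between the fingers and choc3 above 100 N or contact force between the fingers and choc4 above 100 N).
It fails at once if one of the other things on the table moved more than 30 mm (distance of any of bar_red, bar_red2, bar_gold, spatula, bowl, jar from where it was at the start of the episode above 0.03 m).
Of choc1, choc2, choc3, choc4 only 2 to 4 are there at a start; the rules pass over those that are not, and their reading is None.
At some moment in a run one of tray, cover may be knocked a few centimetres aside while the robot is not near it.
It also fails if it takes over 210 s, if anything falls off the work surface, if the arm or the gripper's body presses on something with over 40 N, if the wrist force passes 120 N, or if a joint passes its speed limit or range.

## Robot

A 6-joint arm with a two-finger parallel gripper is mounted at the origin on the work surface. World frame = base frame: x ahead of the robot, y to its left, z up, the work surface at z = 0. Lengths are in m, angles in degrees, forces in N, time in s.
With the tool pointing down it reaches from about 0.375 to 0.9 m from the base axis. Payload 3.1 kg.
Tool frame: the origin (TCP) lies between the finger pads; the fingertips stand 11 mm ahead of it and the grasp point (between the pads) lies 8 mm behind it; z points along the fingers, y is the line along which they close (so a half turn about z gives the same grasp; the last joint's range is limited). The gripper opens to 87 mm and grips with 3 to 60 N. Pads are 19 mm wide; open, the fingers measure 117 mm over their backs; the gripper's body (75 mm by 190 mm) begins 51 mm behind the grasp point.
Start: joints at [-87.233, 30.224, 82.088, -0, 67.689, -10.227], TCP at [0.141, -0.609, 0.234] pointing down, gripper open.
Joint ranges: [-176.69, 176.69], [-43.24, 126.21], [12.49, 139.97], [-82, 262], [0, 151.66], [-163.58, 163.58]. Speed limits (degrees/s): [159.86, 159.86, 180, 180, 180, 180].

## Interface

Orientations are given as a 3x3 rotation matrix whose columns are the frame's x, y, z axes.
In Python, from rig import bot gives the robot as it stands.
- The arm moves only by the tool apply_moves, never from a script. Its argument "steps" is a list that holds one entry, the list of rows, each a list of 7 numbers: the shift along the tool's x, y, z in cm, then the turn, a rotation vector about the tool's x, y, z in degrees, then the gripper command: -1 is shut, 1 is fully open, values between are in proportion. In form: [[[dx, dy, dz, rx, ry, rz, jaw], ...]]. A call has 1 to 20 rows; each row is the pose to reach, as a shift and turn from the pose commanded when the call began, along the tool's axes at that moment; what a row does not reach only later rows make up. A row lasts 1/8 s, in which the tool goes at most 62.5 mm and 10.7 degrees, less where a joint would pass 70% of its speed; a pose out of reach is approached as far as the arm can. A call with a gripper value outside its range is refused whole. The fingers move at their own pace and stop on an object; the grip force is fixed at half the most. Time passes only in rows, so rows that repeat a pose let the fingers close. It gives the time, the measured TCP pose, the force, the opening and the grip force at its end, in the units of the state.
- bot.read_state(): the state, without advancing time (a new reading comes with each control period).
- bot.capture(name): name is "side" or "top" or "wrist"; returns the picture (400x640x3 uint8, blue, green, red); there is no depth.
- bot.camera_model(name): a dict with "intrinsics" (3x3 intrinsics, pixels), "k1" (the pictures are not rectified: a ray, as slopes to the right and down, at radius r is drawn at 1 + k1 r^2 times it, then the intrinsics apply), "R" (3x3) and "t" (3): a world point X has camera coordinates R X + t. Camera axes: x right, y down, z forward; pixel columns grow to the right and rows downward; lengths in m; the calibration is good to about 2 mm. A picture is of the moment at which its call begins: read the wrist's pose just before it. camera_model takes no time and is no camera call; for the wrist camera it gives the pose at the moment of the call.
- bot.hand_in(): hands the job in; it is judged then, once.
The state is a dict: "time_s": time; "joint_positions": joint angles; "qvel": joint speeds; "tau": joint torques, N m; "position": TCP position; "tcp_rot": TCP orientation; "force": force on the tool from outside, world axes, zero at the start; "moment": the same for the moment, N m; "opening": opening from 0.0 (shut) to 1.0 (fully open); "grasp_force": force on a finger pad.
Only numpy, scipy, OpenCV 4.12 (cv2) and the standard library are available. Lean on these libraries where they do the work, as an engineer would, in place of code of your own. Each camera call takes 0.05 s, during which the arm holds its last target. There are 200 camera calls.

## Working session

There is one attempt and no reset: what is moved stays moved. The work goes in short steps, Python scripts to look and compute and a tool call to move; the robot and the scene stay as the last step left them, time stands still between calls to the robot, and variables do not carry over. Pictures are saved under pics/ and viewed, at most 14 in all, crops included, and the job is handed in when it is done.

Besides the shell and the picture viewer there is one more tool, called as a command line: name --argument value ..., lists and objects as JSON in quotes. apply_moves: Moves the arm, as the interface text tells. Its arguments: {"type":"object","properties":{"steps":{"type":"array","items":{"type":"array","items":{"type":"array","items":{"type":"number"}}}}},"required":["steps"]}

```bash
ls; mkdir -p pics; cat > h.py <<'E'
import numpy as np, cv2
from rig import bot
def und(m,uv):
    K=np.array(m["intrinsics"]);k=m["k1"]
    p=(np.atleast_2d(uv)-K[[0,1],2])/K[[0,1],[0,1]]
    q=p.copy()
    for _ in range(30): q=p/(1+k*(q**2).sum(1,keepdims=True))
    return q
def world(m,uv,z):
    "pixels -> world xy at height z"
    q=und(m,uv);R=np.array(m["R"]);t=np.array(m["t"]);C=-R.T@t
    d=np.c_[q,np.ones(len(q))]@R
    return C+d*((np.asarray(z)-C[2])/d[:,2])[:,None]
def pix(m,X):
    X=np.atleast_2d(X);c=X@np.array(m["R"]).T+np.array(m["t"]);p=c[:,:2]/c[:,2:]
    p=p*(1+m["k1"]*(p**2).sum(1,keepdims=True));K=np.array(m["intrinsics"])
    return p*K[[0,1],[0,1]]+K[[0,1],2]
def delta(P,yaw=None):
    "tool-frame shift cm to reach P; and yaw change so the tool y axis is at yaw (deg, mod 180)"
    s=bot.read_state();R=np.array(s["tcp_rot"]);d=R.T@(np.array(P)-s["position"])*100
    cy=np.degrees(np.arctan2(R[1,1],R[0,1]));out=np.round(d,2).tolist()
    if yaw is not None:
        a=(yaw-cy+90)%180-90; out.append(round(-a,1)) # tool z down -> sign flip
    return out
E
python3 - <<'E'
from h import *
for n in ("top","side","wrist"):
    cv2.imwrite(f"pics/{n}0.png",bot.capture(n)); m=bot.camera_model(n)
    print(n,np.round(-np.array(m["R"]).T@np.array(m["t"]),3),m["k1"],np.round(m["intrinsics"][0],1))
s=bot.read_state();print({k:np.round(v,2).tolist() for k,v in s.items()})
E
```

```text
pics
top [ 0.499 -0.015  1.124] -0.0935212716425898 [407.    0.  324.4]
side [0.467 0.799 0.655] -0.0651892853499647 [387.9   0.  320. ]
wrist [ 0.205 -0.593  0.384] 0.02045631775839297 [304.3   0.  324.1]
{'time_s': 0.15, 'joint_positions': [-87.23, 30.27, 82.14, 0.0, 67.69, -10.23], 'qvel': [-0.04, -0.14, -0.2, -0.07, -0.06, 0.02], 'tau': [0.0, -44.04, -17.68, 0.06, 0.06, -0.0], 'position': [0.14, -0.61, 0.23], 'tcp_rot': [[0.97, 0.22, -0.0], [0.22, -0.97, 0.0], [0.0, -0.0, -1.0]], 'force': [-0.4, -0.15, 0.63], 'moment': [0.0, 0.0, -0.01], 'grasp_force': 0.0, 'opening': 1.0}
```

View pics/top0.png

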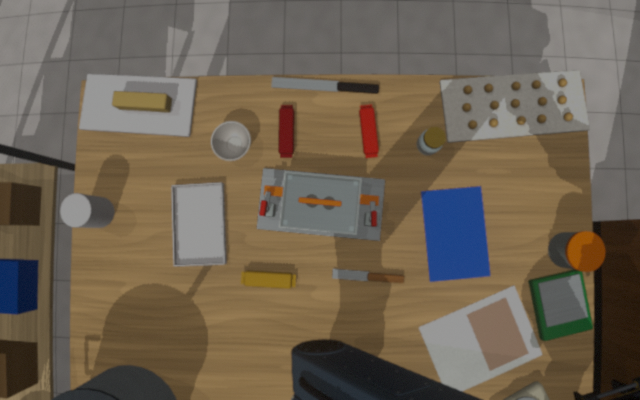

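View pics/side0.png

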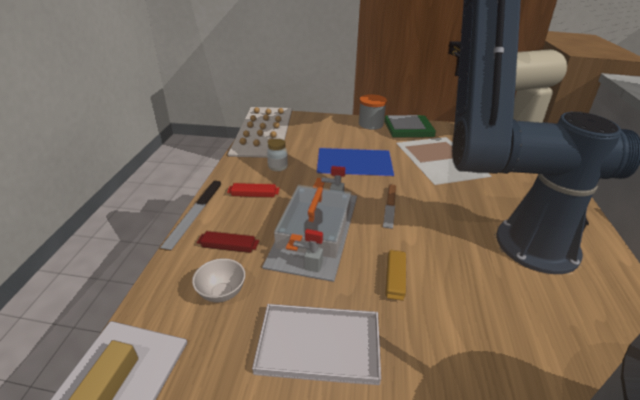

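The top view shows the case at about (321,204), the tray at (199,224), the mat at (456,233) and the red knobs at (264,208) and (374,217). I'll enlarge the case.

```bash
python3 - <<'E'
from h import *
im=cv2.imread("pics/top0.png")[160:250,250:390]
cv2.imwrite("pics/c1.png",cv2.resize(im,None,fx=5.6,fy=5.6,interpolation=cv2.INTER_CUBIC))
E
```

```text
(no output)
```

View pics/c1.png

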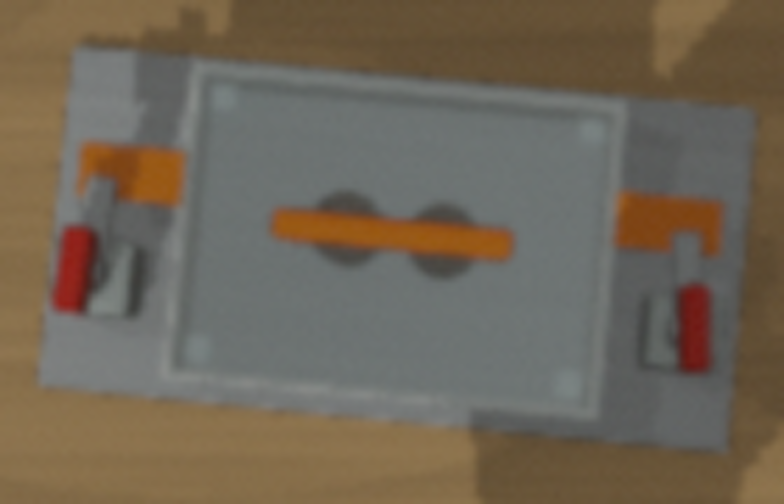

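Two chocolates show, under the handle. Fingers point away from the robot, and both knobs look tight.

```bash
python3 - <<'E'
from h import *
m=bot.camera_model("top")
c=lambda L:np.array(L)/5.6+[250,160]-0.4
def quad(n,uv,z):
    w=world(m,uv,[z]*4);ce=w.mean(0)
    # TL,TR,BR,BL ; image right=-y, down=-x
    u=(w[1]-w[0]+w[2]-w[3])/2;v=(w[3]-w[0]+w[2]-w[1])/2
    print(n,np.round(ce,4),"len",np.round([np.linalg.norm(u),np.linalg.norm(v)],3),"ang of right vec",np.round(np.degrees(np.arctan2(u[1],u[0])),2),"down",np.round(np.degrees(np.arctan2(v[1],v[0])),2))
quad("base",c([(77,45),(755,107),(727,450),(38,385)]),.008)
quad("rim",c([(192,62),(627,100),(598,418),(163,378)]),.06)
quad("tray",[(173,185),(223,182),(226,266),(174,266)],.02)
quad("mat",[(422,191),(480,187),(490,277),(430,281)],.003)
print("knobs",np.round(world(m,c([(76,269),(695,329)]),[.114]*2),4))
print("handle ends",np.round(world(m,c([(272,222),(512,245)]),[.098]*2),4))
E
```

```text
base [0.5767 0.0233 0.008 ] len [0.338 0.169] ang of right vec -95.08 down 174.77
rim [0.5764 0.0231 0.06  ] len [0.205 0.15 ] ang of right vec -94.9 down 175.16
tray [0.5164 0.3588 0.02  ] len [0.145 0.228] ang of right vec -87.84 down -177.15
mat [ 0.4949 -0.3493  0.003 ] len [0.165 0.249] ang of right vec -86.13 down -174.91
knobs [[ 0.5584  0.1633  0.114 ]
 [ 0.533  -0.1122  0.114 ]]
handle ends [[ 0.581   0.0771  0.098 ]
 [ 0.571  -0.0314  0.098 ]]
```

```bash
python3 - <<'E'
from h import *
print(delta([.534,-.1132,.16],85))
E
```

```text
[49.47, -39.4, 7.36, np.float64(18.0)]
```

apply_moves --steps '[[[24,-19,0,0,0,9,1],[49.5,-39.4,0,0,0,18,1],[49.5,-39.4,7.4,0,0,18,1],[49.5,-39.4,7.4,0,0,18,1],[49.5,-39.4,7.4,0,0,18,1],[49.5,-39.4,7.4,0,0,18,1],[49.5,-39.4,7.4,0,0,18,1],[49.5,-39.4,7.4,0,0,18,1],[49.5,-39.4,7.4,0,0,18,1],[49.5,-39.4,7.4,0,0,18,1],[49.5,-39.4,7.4,0,0,18,1],[49.5,-39.4,7.4,0,0,18,1],[49.5,-39.4,7.4,0,0,18,1],[49.5,-39.4,7.4,0,0,18,1],[49.5,-39.4,7.4,0,0,18,1],[49.5,-39.4,7.4,0,0,18,1]]]'

```text
time_s: 2.15
position: [0.5341, -0.1144, 0.1597]
tcp_rot: [[0.996, -0.088, 0.0], [-0.088, -0.996, -0.0], [0.0, 0.0, -1.0]]
force: [-0.7, -0.7, -0.2]
opening: 0.998
grasp_force: 0.0
```

```bash
python3 - <<'E'
from h import *
im=bot.capture("wrist");m=bot.camera_model("wrist")
for X in ([.5344,-.1137,.114],[.5588,.1653,.114],[.5765,.0232,.098]):
    p=pix(m,X)[0];print(p)
    if 0<p[0]<640: cv2.drawMarker(im,tuple(int(v) for v in p),(0,255,0),0,8)
cv2.imwrite("pics/w1.png",im);print(delta([.5344,-.1137,.096],85))
E
```

```text
[324.54483974 231.30554504]
[-103.14810725  232.27287963]
[124.63747002 183.51854706]
[0.02, -0.05, 6.37, np.float64(-0.1)]
```

View pics/w1.png

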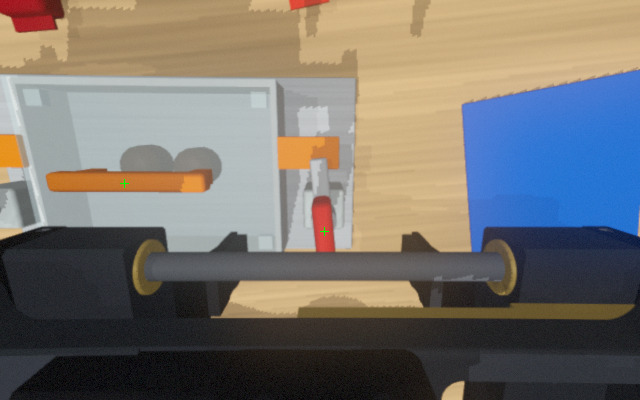

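The marker sits on the red grip bar at (324,231), so the calibration holds. Next I go down, grip, and try a small counter-clockwise turn.

apply_moves --steps '[[[0,0,3.2,0,0,0,1],[0,0,6.4,0,0,0,1],[0,0,6.4,0,0,0,1],[0,0,6.4,0,0,0,-1],[0,0,6.4,0,0,0,-1],[0,0,6.4,0,0,0,-1],[0,0,6.4,0,0,0,-1],[0,0,6.4,0,0,0,-1],[0,0,6.4,0,0,-6,-1],[0,0,6.4,0,0,-12,-1],[0,0,6.4,0,0,-12,-1]]]'

```text
time_s: 3.58
position: [0.5342, -0.1136, 0.0956]
tcp_rot: [[0.993, 0.121, -0.0], [0.121, -0.993, 0.0], [-0.0, -0.0, -1.0]]
force: [0.7, 0.0, -0.5]
opening: 0.211
grasp_force: 30.0
```

```bash
python3 - <<'E'
from h import *
s=bot.read_state();print(s["moment"],s["force"],s["opening"],s["joint_positions"]);print(delta([.5344,-.1137,.096],85))
E
```

```text
[0.11516878 0.02170134 0.08555123] [ 0.71711383  0.03378145 -0.51499415] 0.21108722984968847 [-2.37378128e+01  3.58501320e+01  1.00078135e+02  1.45709802e-02
  4.40870969e+01  5.93283280e+01]
[0.02, 0.01, -0.04, np.float64(11.9)]
```

Moment is 0.086 N m, which matches plain friction, so counter-clockwise is right for this knob. I'll finish the turn.

apply_moves --steps '[[[0,0,-0.03,0,0,-10,-1],[0,0,-0.05,0,0,-20,-1],[0,0,-0.08,0,0,-30,-1],[0,0,-0.1,0,0,-40,-1],[0,0,-0.13,0,0,-50,-1],[0,0,-0.16,0,0,-60,-1],[0,0,-0.18,0,0,-70,-1],[0,0,-0.21,0,0,-80,-1],[0,0,-0.24,0,0,-90,-1],[0,0,-0.26,0,0,-100,-1],[0,0,-0.29,0,0,-110,-1],[0,0,-0.31,0,0,-120,-1],[0,0,-0.34,0,0,-130,-1],[0,0,-0.37,0,0,-140,-1],[0,0,-0.39,0,0,-148,-1],[0,0,-0.39,0,0,-148,-1],[0,0,-0.39,0,0,-148,-1]]]'

```text
time_s: 5.7
position: [0.533, -0.1133, 0.0993]
tcp_rot: [[-0.905, 0.425, -0.003], [0.425, 0.905, 0.001], [0.003, -0.0, -1.0]]
force: [-4.5, 0.1, 2.7]
opening: 0.212
grasp_force: 30.0
```

```bash
python3 - <<'E'
from h import *
s=bot.read_state();print(s["moment"],s["force"],s["opening"],s["joint_positions"]);print(delta([.5344,-.1137,.096],85))
E
```

```text
[ 0.12274236  0.49698737 -0.04592171] [-4.45393752  0.05960747  2.68606773] 0.21210545647301526 [-2.37451101e+01  3.54686091e+01  1.00022878e+02 -2.38467385e-02
  4.46751746e+01 -8.85779976e+01]
[-0.14, 0.02, 0.33, np.float64(-20.2)]
```

apply_moves --steps '[[[0,0,0,0,0,0,1],[0,0,0,0,0,0,1],[0,0,0,0,0,0,1],[0,0,-3,0,0,0,1],[0,0,-6,0,0,0,1],[0,0,-6,0,0,0,1]]]'

```text
time_s: 6.45
position: [0.5364, -0.1146, 0.1617]
tcp_rot: [[-0.906, 0.423, 0.006], [0.423, 0.906, -0.003], [-0.007, 0.0, -1.0]]
force: [0.5, 0.8, 0.4]
opening: 0.805
grasp_force: 0.0
```

```bash
python3 - <<'E'
from h import *
print(delta([.5588,.1653,.16],85))
E
```

```text
[9.81, 26.31, 0.11, np.float64(-20.0)]
```

apply_moves --steps '[[[2.5,6.5,0.1,0,0,-6,1],[5,13,0.1,0,0,-12,1],[7.5,20,0.1,0,0,-20,1],[9.8,26.3,0.1,0,0,-20,1],[9.8,26.3,0.1,0,0,-20,1],[9.8,26.3,0.1,0,0,-20,1],[9.8,26.3,0.1,0,0,-20,1],[9.8,26.3,0.1,0,0,-20,1]]]'

```text
time_s: 7.45
position: [0.5565, 0.1646, 0.1581]
tcp_rot: [[-0.996, 0.089, -0.001], [0.089, 0.996, -0.0], [0.001, -0.0, -1.0]]
force: [0.5, 0.7, -0.2]
opening: 1.002
grasp_force: 0.0
```

```bash
python3 - <<'E'
from h import *
print(delta([.5588,.1653,.096],85),bot.read_state()["joint_positions"])
E
```

```text
[-0.22, 0.09, 6.21, np.float64(-0.1)] [ 5.45624805e+00  3.23655740e+01  9.26792220e+01 -1.76391866e-02
  5.50060104e+01 -7.94179013e+01]
```

apply_moves --steps '[[[-0.2,0.1,3.1,0,0,0,1],[-0.2,0.1,6.2,0,0,0,1],[-0.2,0.1,6.2,0,0,0,1],[-0.2,0.1,6.2,0,0,0,-1],[-0.2,0.1,6.2,0,0,0,-1],[-0.2,0.1,6.2,0,0,0,-1],[-0.2,0.1,6.2,0,0,0,-1],[-0.2,0.1,6.2,0,0,0,-1],[-0.2,0.1,6.2,0,0,6,-1],[-0.2,0.1,6.2,0,0,12,-1],[-0.2,0.1,6.2,0,0,12,-1]]]'

```text
time_s: 8.82
position: [0.5582, 0.1657, 0.0964]
tcp_rot: [[-0.957, 0.29, -0.001], [0.29, 0.957, -0.002], [0.001, -0.003, -1.0]]
force: [-0.0, -5.1, 1.6]
opening: 0.214
grasp_force: 30.0
```

```bash
python3 - <<'E'
from h import *
s=bot.read_state();print(s["moment"],s["force"],s["opening"]);print(delta([.5588,.1653,.096],85))
E
```

```text
[-0.61905565  0.0165519  -0.04758864] [-0.02050964 -5.13186536  1.59445956] 0.2139145139663474
[-0.07, -0.02, 0.04, np.float64(-11.9)]
```

Clockwise gives freely as well, so I'll finish this knob.

apply_moves --steps '[[[0,0,-0.03,0,0,10,-1],[0,0,-0.05,0,0,20,-1],[0,0,-0.08,0,0,30,-1],[0,0,-0.1,0,0,40,-1],[0,0,-0.13,0,0,50,-1],[0,0,-0.16,0,0,60,-1],[0,0,-0.18,0,0,70,-1],[0,0,-0.21,0,0,80,-1],[0,0,-0.24,0,0,90,-1],[0,0,-0.26,0,0,100,-1],[0,0,-0.29,0,0,110,-1],[0,0,-0.31,0,0,120,-1],[0,0,-0.34,0,0,130,-1],[0,0,-0.37,0,0,140,-1],[0,0,-0.39,0,0,148,-1],[0,0,-0.39,0,0,148,-1],[0,0,-0.39,0,0,148,1],[0,0,-0.39,0,0,148,1],[0,0,-0.39,0,0,148,1],[0,0,-0.39,0,0,148,1]]]'

```text
time_s: 11.32
position: [0.5585, 0.1672, 0.1004]
tcp_rot: [[0.966, 0.259, -0.0], [0.259, -0.966, 0.0], [-0.0, -0.0, -1.0]]
force: [0.3, -0.2, -0.6]
opening: 0.576
grasp_force: 0.0
```

apply_moves --steps '[[[0,0,-3,0,0,0,1],[0,0,-6,0,0,0,1],[0,0,-9,0,0,0,1],[0,0,-9,0,0,0,1]]]'

```text
time_s: 11.82
position: [0.5604, 0.1673, 0.1928]
tcp_rot: [[0.966, 0.259, 0.006], [0.259, -0.966, 0.001], [0.006, 0.001, -1.0]]
force: [0.3, 0.5, 0.1]
opening: 0.981
grasp_force: 0.0
```

```bash
python3 - <<'E'
from h import *
a=bot.capture("top");cv2.imwrite("pics/top1.png",a)
b=bot.capture("side");cv2.imwrite("pics/side1.png",b)
f=lambda i,k:cv2.resize(i,None,fx=k,fy=k,interpolation=cv2.INTER_CUBIC)
A=f(a[160:250,250:390],4);B=f(b[160:280,250:380],3.0)
h=max(A.shape[0],B.shape[0]);C=np.zeros((h,800,3),np.uint8)
A=A[:, :]; A=f(A,.73);B=f(B,1); C[:A.shape[0],:A.shape[1]]=A; C[:B.shape[0],-B.shape[1]:]=B
cv2.imwrite("pics/c2.png",C)
print(delta([.5765,.0232,.16],-5),bot.read_state()["joint_positions"])
E
```

```text
[-1.95, 14.36, 3.0, np.float64(-70.0)] [5.66305425e+00 3.00368278e+01 9.08053270e+01 1.28382673e-02
 5.91918561e+01 8.06470704e+01]
```

View pics/c2.png

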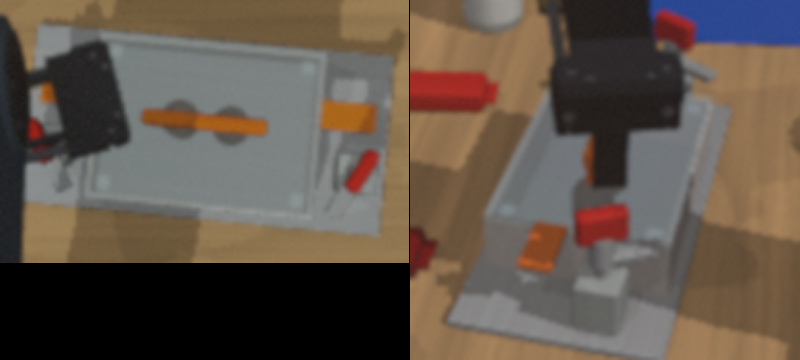

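The right knob's bar looks tilted by roughly 35°. The turn may be short of 160°, so I'll check with the wrist camera, seeing both knobs at once.

```bash
python3 - <<'E'
from h import *
print(delta([.48,.03,.25],85))
E
```

```text
[-11.1, 11.2, -6.0, np.float64(20.0)]
```

apply_moves --steps '[[[-3,3,-3,0,0,10,1],[-7,7,-6,0,0,20,1],[-11,11,-6,0,0,20,1],[-11,11,-6,0,0,20,1],[-11,11,-6,0,0,20,1],[-11,11,-6,0,0,20,1],[-11,11,-6,0,0,20,1]]]'

```text
time_s: 12.8
position: [0.4813, 0.0331, 0.2499]
tcp_rot: [[0.996, -0.085, -0.001], [-0.085, -0.996, 0.0], [-0.001, -0.0, -1.0]]
force: [0.6, 0.1, -0.1]
opening: 1.002
grasp_force: 0.0
```

```bash
python3 - <<'E'
from h import *
m=bot.camera_model("wrist");b=bot.capture("wrist")
np.save("pics/w2.npy",b)
import json;json.dump({k:np.array(v).tolist() for k,v in m.items()},open("w2.json","w"))
f=lambda i,k:cv2.resize(i,None,fx=k,fy=k,interpolation=cv2.INTER_CUBIC)
out=[]
for X in ([.5588,.1653,.118],[.5344,-.1137,.118]):
    p=pix(m,X)[0].astype(int);print(p);x,y=np.clip(p-40,0,[560,320]);print("crop",x,y);out.append(f(b[y:y+80,x:x+80],5))
cv2.imwrite("pics/c3.png",np.hstack(out))
E
```

```text
[170 130]
crop 130 90
[483 131]
crop 443 91
```

View pics/c3.png

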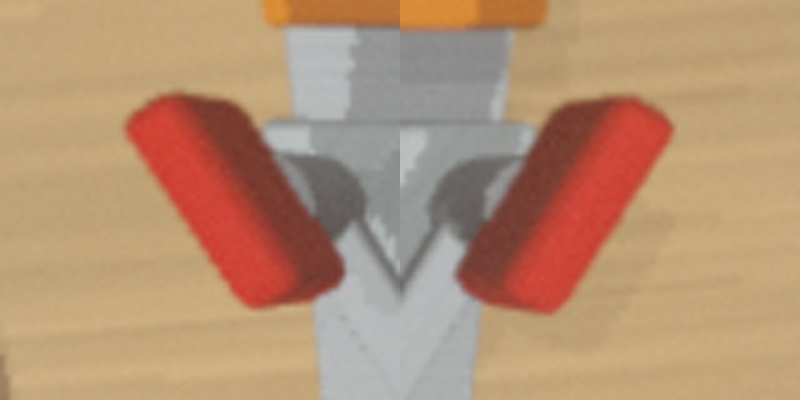

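The top-face edges are tilted 35° and 33°, so the knobs stand near 145° and 147° (2.53 and 2.57 rad). That is too marginal, so I'll turn each a further 12°.

```bash
python3 - <<'E'
from h import *
print(delta([.5588,.1653,.16],-75),delta([.5588,.1653,.1],-75))
E
```

```text
[6.6, -13.84, 9.0, np.float64(-19.9)] [6.61, -13.84, 15.0, np.float64(-19.9)]
```

apply_moves --steps '[[[3.3,-6.9,3,0,0,-10,1],[6.6,-13.8,6,0,0,-20,1],[6.6,-13.8,9,0,0,-20,1],[6.6,-13.8,9,0,0,-20,1],[6.6,-13.8,9,0,0,-20,1],[6.6,-13.8,12,0,0,-20,1],[6.6,-13.8,15,0,0,-20,1],[6.6,-13.8,15,0,0,-20,1],[6.6,-13.8,15,0,0,-20,-1],[6.6,-13.8,15,0,0,-20,-1],[6.6,-13.8,15,0,0,-20,-1],[6.6,-13.8,15,0,0,-20,-1],[6.6,-13.8,15,0,0,-20,-1],[6.6,-13.8,15,0,0,-20,-1]]]'

```text
time_s: 14.6
position: [0.5587, 0.1639, 0.1003]
tcp_rot: [[0.966, 0.259, -0.0], [0.259, -0.966, 0.0], [-0.0, -0.0, -1.0]]
force: [0.2, -0.2, -0.7]
opening: 0.401
grasp_force: 0.0
```

apply_moves --steps '[[[0,0,0,0,0,6,-1],[0,0,0,0,0,12,-1],[0,0,0,0,0,12,-1],[0,0,0,0,0,12,-1]]]'

```text
time_s: 15.1
position: [0.5585, 0.1647, 0.1004]
tcp_rot: [[0.999, 0.053, -0.0], [0.053, -0.999, 0.001], [-0.0, -0.001, -1.0]]
force: [-1.0, 4.8, 1.0]
opening: 0.216
grasp_force: 27.9
```

Closing took longer than I allowed, which explains the earlier deficit. I'll release here, then close fully on the other knob at the wanted angle so the bar aligns to the pads.

apply_moves --steps '[[[0,0,0,0,0,0,1],[0,0,0,0,0,0,1],[0,0,0,0,0,0,1],[0,0,0,0,0,0,1],[0,0,-3,0,0,0,1],[0,0,-6,0,0,0,1],[0,0,-6,0,0,0,1],[0,0,-6,0,0,0,1]]]'

```text
time_s: 16.1
position: [0.5581, 0.1636, 0.1597]
tcp_rot: [[0.999, 0.052, -0.001], [0.052, -0.999, -0.0], [-0.001, 0.0, -1.0]]
force: [0.1, -0.5, 0.0]
opening: 0.978
grasp_force: 0.0
```

```bash
python3 - <<'E'
from h import *
print(delta([.5344,-.1137,.1],-110),bot.read_state()["joint_positions"][5])
E
```

```text
[-3.81, 27.57, 5.98, np.float64(23.0)] 92.35614619069682
```

apply_moves --steps '[[[-1,7,0,0,0,9,1],[-2,14,0,0,0,18,1],[-3,21,0,0,0,27,1],[-3.8,27.6,0,0,0,35,1],[-3.8,27.6,0,0,0,35,1],[-3.8,27.6,0,0,0,35,1],[-3.8,27.6,0,0,0,35,1],[-3.8,27.6,3,0,0,35,1],[-3.8,27.6,6,0,0,35,1],[-3.8,27.6,6,0,0,35,1],[-3.8,27.6,6,0,0,35,-1],[-3.8,27.6,6,0,0,35,-1],[-3.8,27.6,6,0,0,35,-1],[-3.8,27.6,6,0,0,35,-1],[-3.8,27.6,6,0,0,35,-1],[-3.8,27.6,6,0,0,35,-1],[-3.8,27.6,6,0,0,35,-1],[-3.8,27.6,6,0,0,35,-1],[-3.8,27.6,6,0,0,35,-1],[-3.8,27.6,6,0,0,35,-1]]]'

```text
time_s: 18.6
position: [0.5349, -0.1142, 0.1003]
tcp_rot: [[0.848, -0.53, -0.001], [-0.53, -0.848, -0.001], [-0.0, 0.001, -1.0]]
force: [-2.0, -3.0, 0.8]
opening: 0.211
grasp_force: 30.0
```

apply_moves --steps '[[[0,0,0,0,0,-6,-1],[0,0,0,0,0,-12,-1],[0,0,0,0,0,-12,-1],[0,0,0,0,0,-12,1],[0,0,0,0,0,-12,1],[0,0,0,0,0,-12,1],[0,0,0,0,0,-12,1],[0,0,-4,0,0,-12,1],[0,0,-8,0,0,-12,1],[0,0,-12,0,0,-12,1],[0,0,-15,0,0,-12,1],[0,0,-15,0,0,-12,1]]]'

```text
time_s: 20.1
position: [0.5368, -0.1142, 0.2528]
tcp_rot: [[0.94, -0.342, 0.006], [-0.342, -0.94, -0.002], [0.006, 0.0, -1.0]]
force: [-0.6, -0.1, -0.4]
opening: 0.99
grasp_force: 0.0
```

```bash
python3 - <<'E'
from h import *
print(delta([.48,.03,.25],85),bot.read_state()["joint_positions"][5])
E
```

```text
[-10.27, -11.61, 0.22, np.float64(-15.0)] 86.31006156657918
```

apply_moves --steps '[[[-4,-4,0,0,0,-8,1],[-10.3,-11.6,0,0,0,-15,1],[-10.3,-11.6,0,0,0,-15,1],[-10.3,-11.6,0,0,0,-15,1],[-10.3,-11.6,0,0,0,-15,1],[-10.3,-11.6,0,0,0,-15,1]]]'

```text
time_s: 20.85
position: [0.4787, 0.0294, 0.2499]
tcp_rot: [[0.996, -0.089, -0.0], [-0.089, -0.996, -0.0], [-0.0, 0.0, -1.0]]
force: [0.1, -0.3, 0.2]
opening: 1.001
grasp_force: 0.0
```

```bash
python3 - <<'E'
from h import *
m=bot.camera_model("wrist");b=bot.capture("wrist")
f=lambda i,k:cv2.resize(i,None,fx=k,fy=k,interpolation=cv2.INTER_CUBIC)
out=[]
for X in ([.5588,.1653,.118],[.5344,-.1137,.118]):
    p=pix(m,X)[0].astype(int);x,y=np.clip(p-40,0,[560,320]);print("crop",x,y);out.append(f(b[y:y+80,x:x+80],5))
    hsv=cv2.cvtColor(b[y:y+80,x:x+80],cv2.COLOR_BGR2HSV);k=((hsv[...,0]<6)|(hsv[...,0]>174))&(hsv[...,1]>150)&(hsv[...,2]>165)
    print(cv2.minAreaRect(np.argwhere(k)[:,::-1].astype(np.float32)))
cv2.imwrite("pics/c4.png",np.hstack(out))
# handle from orange mask
hsv=cv2.cvtColor(b,cv2.COLOR_BGR2HSV);k=((hsv[...,0]>6)&(hsv[...,0]<17)&(hsv[...,1]>190)&(hsv[...,2]>120)).astype(np.uint8)
n,l,st,ce=cv2.connectedComponentsWithStats(k)
for i in range(1,n):
    if st[i,4]>150: print(st[i],ce[i],world(m,[ce[i]],[.095]).round(4))
print(delta([.5765,.0232,.16],-5))
E
```

```text
crop 125 88
((41.688682556152344, 40.339622497558594), (46.136077880859375, 11.752558708190918), 60.945396423339844)
crop 438 88
((37.79310607910156, 41.017242431640625), (12.627283096313477, 45.86674499511719), 21.801406860351562)
[9.8, -0.25, 9.0, np.float64(89.9)]
```

View pics/c4.png

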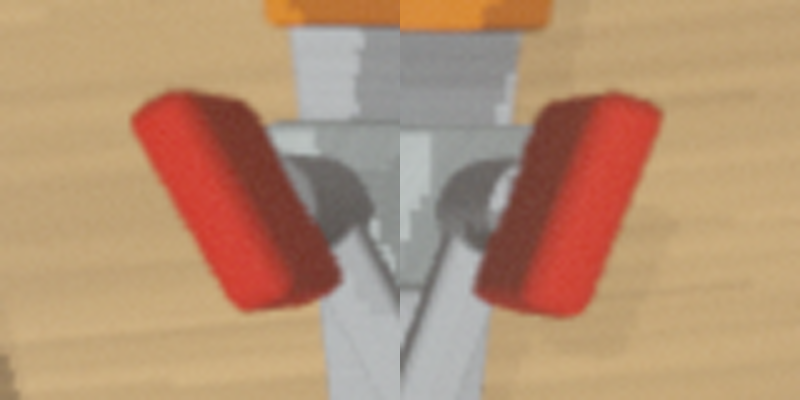

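```bash
python3 - <<'E'
from h import *
m=bot.camera_model("wrist")
for x,y,e in ((125,88,[(135,125),(240,308)]),(438,88,[(260,125),(185,315)])):
    w=world(m,np.array(e)/5+[x,y]-.4,[.118]*2);d=w[0]-w[1]
    print(np.degrees(np.arctan2(d[1],d[0]))+5, np.linalg.norm(d), w.round(3))
E
```

```text
24.41795407138918 0.03480311239769896 [[0.574 0.175 0.118]
 [0.541 0.163 0.118]]
-15.410660914692581 0.03419292693810565 [[ 0.547 -0.123  0.118]
 [ 0.515 -0.111  0.118]]
```

Knobs come out at 2.71 and 2.87 rad, both undone. Next, the cover.

apply_moves --steps '[[[2,0,0,0,0,-10,1],[4,0,0,0,0,-20,1],[6,-0.2,0,0,0,-30,1],[8,-0.2,0,0,0,-40,1],[9.8,-0.2,2,0,0,-50,1],[9.8,-0.2,4,0,0,-60,1],[9.8,-0.2,6,0,0,-70,1],[9.8,-0.2,8,0,0,-80,1],[9.8,-0.2,9,0,0,-90,1],[9.8,-0.2,9,0,0,-90,1],[9.8,-0.2,9,0,0,-90,1]]]'

```text
time_s: 22.28
position: [0.5765, 0.0233, 0.1607]
tcp_rot: [[0.091, 0.996, 0.001], [0.996, -0.091, -0.0], [-0.0, 0.001, -1.0]]
force: [0.0, -0.0, -0.2]
opening: 1.0
grasp_force: 0.0
```

```bash
python3 - <<'E'
from h import *
print(delta([.5765,.0232,.0835],-5),bot.read_state()["joint_positions"])
E
```

```text
[-0.01, -0.01, 7.72, np.float64(-0.2)] [-8.78178747e+00  3.18981918e+01  9.31363457e+01  2.74721283e-03
  5.49120570e+01 -3.58171367e+00]
```

apply_moves --steps '[[[0,0,3,0,0,0,1],[0,0,6,0,0,0,1],[0,0,7.7,0,0,0,1],[0,0,7.7,0,0,0,1],[0,0,7.7,0,0,0,-1],[0,0,7.7,0,0,0,-1],[0,0,7.7,0,0,0,-1],[0,0,7.7,0,0,0,-1],[0,0,7.7,0,0,0,-1],[0,0,7.7,0,0,0,-1],[0,0,7.7,0,0,0,-1],[0,0,7.7,0,0,0,-1],[0,0,7.7,0,0,0,-1],[0,0,7.7,0,0,0,-1],[0,0,7.2,0,0,0,-1],[0,0,6.7,0,0,0,-1]]]'

```text
time_s: 24.28
position: [0.5753, 0.024, 0.0932]
tcp_rot: [[0.087, 0.996, -0.001], [0.996, -0.087, 0.0], [0.0, -0.001, -1.0]]
force: [-0.2, 0.7, -3.7]
opening: 0.158
grasp_force: 30.0
```

apply_moves --steps '[[[0,0,-2,0,0,0,-1],[0,0,-5,0,0,0,-1],[0,0,-9,0,0,0,-1],[0,0,-13,0,0,0,-1],[0,0,-13,0,0,0,-1],[0,0,-13,0,0,0,-1]]]'

```text
time_s: 25.02
position: [0.5746, 0.0241, 0.2222]
tcp_rot: [[0.087, 0.996, -0.003], [0.996, -0.087, 0.0], [0.0, -0.003, -1.0]]
force: [-0.9, 0.2, -3.9]
opening: 0.157
grasp_force: 30.0
```

```bash
python3 - <<'E'
from h import *
s=bot.read_state();print(s["force"],s["opening"],delta([.495,-.3493,.22],-85.5))
E
```

```text
[-0.93944614  0.1728412  -3.94384227] 0.15699847821713503 [-37.89, -4.68, 0.23, np.float64(80.5)]
```

apply_moves --steps '[[[-4,-0.5,0,0,0,8,-1],[-8,-1,0,0,0,16,-1],[-12,-1.5,0,0,0,24,-1],[-16,-2,0,0,0,32,-1],[-20,-2.5,0,0,0,40,-1],[-24,-3,0,0,0,48,-1],[-28,-3.5,0,0,0,56,-1],[-32,-4,0,0,0,64,-1],[-35,-4.4,0,0,0,72,-1],[-37.9,-4.7,0,0,0,80.5,-1],[-37.9,-4.7,0,0,0,80.5,-1],[-37.9,-4.7,0,0,0,80.5,-1],[-37.9,-4.7,0,0,0,80.5,-1]]]'

```text
time_s: 26.65
position: [0.4958, -0.348, 0.2224]
tcp_rot: [[0.997, 0.08, -0.002], [0.08, -0.997, 0.002], [-0.001, -0.002, -1.0]]
force: [-0.7, -0.3, -3.9]
opening: 0.156
grasp_force: 30.0
```

```bash
python3 - <<'E'
from h import *
s=bot.read_state();print(s["force"],s["opening"],delta([.495,-.3493,.0385],-85.5))
E
```

```text
[-0.68390618 -0.34123266 -3.87237923] 0.1562897514389186 [-0.06, 0.16, 18.39, np.float64(0.1)]
```

apply_moves --steps '[[[0,0,4,0,0,0,-1],[0,0,8,0,0,0,-1],[0,0,12,0,0,0,-1],[0,0,15,0,0,0,-1],[0,0,17,0,0,0,-1],[0,0,17.7,0,0,0,-1],[0,0,18.2,0,0,0,-1],[0,0,18.4,0,0,0,-1],[0,0,18.5,0,0,0,-1],[0,0,18.5,0,0,0,-1]]]'

```text
time_s: 27.9
position: [0.4962, -0.3498, 0.0389]
tcp_rot: [[0.997, 0.078, 0.001], [0.078, -0.997, -0.001], [0.001, 0.001, -1.0]]
force: [0.4, 0.4, -2.3]
opening: 0.154
grasp_force: 30.0
```

apply_moves --steps '[[[0,0,0.08,0,0,0,-1],[0,0,0.08,0,0,0,0],[0,0,0.08,0,0,0,1],[0,0,0.08,0,0,0,1],[0,0,0.08,0,0,0,1],[0,0,0.08,0,0,0,1],[0,0,-4,0,0,0,1],[0,0,-9,0,0,0,1],[0,0,-15,0,0,0,1],[0,0,-19,0,0,0,1],[0,0,-19,0,0,0,1]]]'

```text
time_s: 29.28
position: [0.4978, -0.3512, 0.2326]
tcp_rot: [[0.997, 0.078, 0.006], [0.079, -0.997, -0.006], [0.006, 0.007, -1.0]]
force: [-0.2, -0.1, -1.0]
opening: 0.997
grasp_force: 0.0
```

```bash
python3 - <<'E'
from h import *
a=bot.capture("top");cv2.imwrite("pics/top2.png",a)
cv2.imwrite("pics/c5.png",cv2.resize(a[150:300,150:510],None,fx=2.2,fy=2.2,interpolation=cv2.INTER_CUBIC))
print(delta([.48,.03,.25],85))
E
```

```text
[1.34, -38.01, -2.1, np.float64(9.5)]
```

View pics/c5.png

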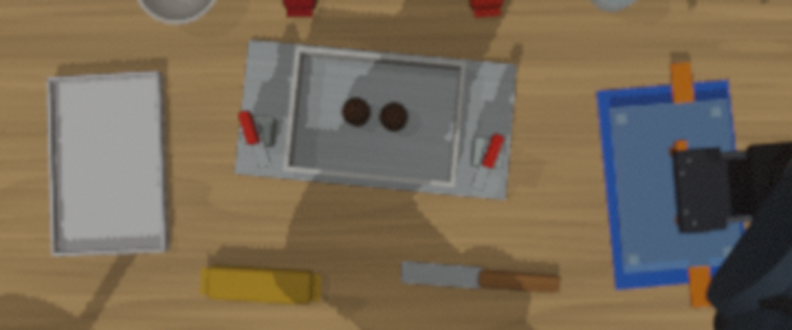

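The cover lies on the mat with its lugs along the mat's x. The two chocolates are at crop (356,111) and (393,116). I'll measure them with the wrist camera.

```bash
python3 - <<'E'
from h import *
m=bot.camera_model("top")
print(world(m,np.array([(356,111),(393,116)])/2.2+150-.3,[.036]*2).round(4)); print(delta([.57,-.05,.22],-5))
E
```

```text
[[0.5836 0.0468 0.036 ]
 [0.5777 0.0016 0.036 ]]
[9.68, -29.34, 0.94, np.float64(-80.5)]
```

apply_moves --steps '[[[1,-3,0,0,0,-8,0.5],[2,-6,0,0,0,-16,0.5],[3,-9,0,0,0,-24,0.5],[4,-12,0,0,0,-32,0.5],[5,-15,0,0,0,-40,0.5],[6,-18,0,0,0,-48,0.5],[7,-21,0,0,0,-56,0.5],[8,-24,0,0,0,-64,0.5],[9,-27,0.5,0,0,-72,0.5],[9.7,-29.3,0.9,0,0,-80.5,0.5],[9.7,-29.3,0.9,0,0,-80.5,0.5],[9.7,-29.3,0.9,0,0,-80.5,0.5],[9.7,-29.3,0.9,0,0,-80.5,0.5]]]'

```text
time_s: 30.95
position: [0.5695, -0.0508, 0.2191]
tcp_rot: [[0.09, 0.996, -0.001], [0.996, -0.09, -0.0], [-0.0, -0.001, -1.0]]
force: [0.5, -0.6, -0.2]
opening: 0.745
grasp_force: 0.0
```

```bash
python3 - <<'E'
from h import *
m=bot.camera_model("wrist");b=bot.capture("wrist");cv2.imwrite("pics/w3.png",b)
e=[pix(m,X)[0] for X in ([.5836,.0468,.036],[.5777,.0016,.036])]
print(e)
c=np.mean(e,0).astype(int);x,y=np.clip(c-[100,75],0,[440,250]);print("crop",x,y)
cv2.imwrite("pics/c6.png",cv2.resize(b[y:y+150,x:x+200],None,fx=4,fy=4,interpolation=cv2.INTER_CUBIC))
E
```

```text
[array([328.49629231,  99.12420814]), array([326.60177375, 144.02767059])]
crop 227 46
```

View pics/c6.png

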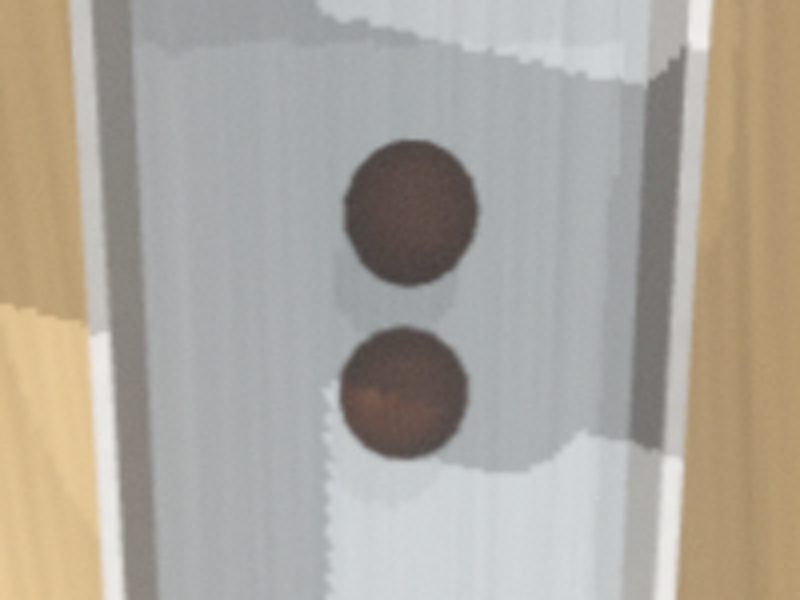

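The two chocolates appear at crop (411,212) and (404,393).

```bash
python3 - <<'E'
from h import *
m=bot.camera_model("wrist")
w=world(m,np.array([(411,212),(404,393)])/4+[227,46]-.4,[.032]*2);print(w.round(4))
for q in w: print(delta([*q[:2],.1],-5),delta([*q[:2],.023],-5))
E
```

```text
[[0.5848 0.0476 0.032 ]
 [0.579  0.0015 0.032 ]]
[9.95, 0.63, 11.92, np.float64(-0.1)] [9.95, 0.63, 19.62, np.float64(-0.1)]
[5.3, 0.47, 11.92, np.float64(-0.1)] [5.3, 0.47, 19.62, np.float64(-0.1)]
```

apply_moves --steps '[[[5,0.6,4,0,0,0,0.5],[9.9,0.6,8,0,0,0,0.5],[9.9,0.6,12,0,0,0,0.5],[9.9,0.6,15,0,0,0,0.5],[9.9,0.6,17.5,0,0,0,0.5],[9.9,0.6,19.3,0,0,0,0.5],[9.9,0.6,19.6,0,0,0,0.5],[9.9,0.6,19.6,0,0,0,0.5],[9.9,0.6,19.6,0,0,0,-1],[9.9,0.6,19.6,0,0,0,-1],[9.9,0.6,19.6,0,0,0,-1],[9.9,0.6,19.6,0,0,0,-1],[9.9,0.6,19.6,0,0,0,-1],[9.9,0.6,19.6,0,0,0,-1]]]'

```text
time_s: 32.75
position: [0.5845, 0.0483, 0.0236]
tcp_rot: [[0.087, 0.996, 0.0], [0.996, -0.087, 0.0], [0.0, 0.0, -1.0]]
force: [-0.1, 0.5, 4.2]
opening: 0.4
grasp_force: 30.0
```

apply_moves --steps '[[[0,0,-2,0,0,0,-1],[0,0,-5,0,0,0,-1],[0,0,-9,0,0,0,-1],[0,0,-13,0,0,0,-1],[0,0,-13,0,0,0,-1]]]'

```text
time_s: 33.38
position: [0.5867, 0.0481, 0.1564]
tcp_rot: [[0.087, 0.996, 0.007], [0.996, -0.087, -0.001], [-0.0, 0.007, -1.0]]
force: [0.2, -0.8, -0.8]
opening: 0.399
grasp_force: 30.0
```

```bash
cat > tray.py <<'E'
from h import *
def tray(name="top"):
    a=bot.capture(name) if isinstance(name,str) else name
    m=bot.camera_model("top");hsv=cv2.cvtColor(a,cv2.COLOR_BGR2HSV)
    k=((hsv[...,1]<45)&(hsv[...,2]>95)).astype(np.uint8);k[:,:140]=0;k[:,255:]=0;k[:165]=0;k[300:]=0
    k=cv2.morphologyEx(k,cv2.MORPH_CLOSE,np.ones((3,3)))
    n,l,st,ce=cv2.connectedComponentsWithStats(k);i=1+st[1:,4].argmax()
    r=cv2.minAreaRect(np.argwhere(l==i)[:,::-1].astype(np.float32))
    w=world(m,cv2.boxPoints(r),[.015]*4)
    e=w[1]-w[0];f=w[2]-w[1];L=e if np.linalg.norm(e)>np.linalg.norm(f) else f
    return w.mean(0)[:2].round(4),np.round([np.linalg.norm(e),np.linalg.norm(f)],3),(np.degrees(np.arctan2(L[1],L[0]))+90)%180-90
def cover(a):
    m=bot.camera_model("top");hsv=cv2.cvtColor(a,cv2.COLOR_BGR2HSV)
    k=((hsv[...,0]>4)&(hsv[...,0]<18)&(hsv[...,1]>200)&(hsv[...,2]>110)).astype(np.uint8);k[:,:400]=0;k[:,530:]=0;k[:150]=0;k[310:]=0
    n,l,st,ce=cv2.connectedComponentsWithStats(k)
    return [(st[i,4],ce[i].round(1)) for i in range(1,n) if st[i,4]>8]
E
python3 - <<'E'
from tray import *
print(tray(cv2.imread("pics/top0.png")));a=bot.capture("top");print(tray(a),cover(a));cv2.imwrite("pics/top3.png",a)
c,_,_=tray(a)
print(bot.read_state()["force"],delta([.516,.32,.15],0),bot.read_state()["joint_positions"])
E
```

```text
(array([0.5178, 0.3645]), array([0.149, 0.226]), np.float64(3.4389839196782646))
(array([0.5187, 0.3629]), array([0.151, 0.228]), np.float64(3.0389208423409286)) [(np.int32(114), array([459.6, 186.7])), (np.int32(119), array([460.5, 234. ])), (np.int32(114), array([467.8, 280.3]))]
[-0.31335445  0.87958216 -0.66239476] [26.47, -9.25, 0.41, np.float64(-5.0)] [-6.18602378e+00  3.30211889e+01  9.20258627e+01 -1.48075499e-03
  5.47930458e+01 -1.18405539e+00]
```

The tray hasn't moved, at (0.517, 0.360).

```bash
python3 - <<'E'
from h import *
print(delta([.518,.390,.20],2.5),delta([.518,.390,.021],2.5))
E
```

```text
[33.46, -9.64, -4.59, np.float64(-7.5)] [33.46, -9.69, 13.31, np.float64(-7.5)]
```

apply_moves --steps '[[[0,0,-3,0,0,0,-1],[5,-1.5,-4.5,0,0,-1,-1],[10,-3,-4.5,0,0,-2,-1],[15,-4.5,-4.5,0,0,-3.5,-1],[20,-6,-4.5,0,0,-5,-1],[25,-7.2,-4.5,0,0,-6,-1],[30,-8.6,-4.5,0,0,-7.5,-1],[33.5,-9.7,-3,0,0,-7.5,-1],[33.5,-9.7,0,0,0,-7.5,-1],[33.5,-9.7,4,0,0,-7.5,-1],[33.5,-9.7,8,0,0,-7.5,-1],[33.5,-9.7,10.5,0,0,-7.5,-1],[33.5,-9.7,12.3,0,0,-7.5,-1],[33.5,-9.7,12.9,0,0,-7.5,-1],[33.5,-9.7,13.2,0,0,-7.5,-1],[33.5,-9.7,13.3,0,0,-7.5,-1],[33.5,-9.7,13.3,0,0,-7.5,-1]]]'

```text
time_s: 35.55
position: [0.5175, 0.3907, 0.0213]
tcp_rot: [[-0.044, 0.999, 0.002], [0.999, 0.044, 0.001], [0.001, 0.002, -1.0]]
force: [0.2, 0.4, -0.5]
opening: 0.402
grasp_force: 30.0
```

```bash
python3 - <<'E'
from h import *
s=bot.read_state();print(s["force"],s["position"],delta([.518,.390,.0205],2.5))
E
```

```text
[ 0.17168022  0.4343071  -0.45593323] [0.51750414 0.39072388 0.02129685] [-0.07, 0.05, 0.08, np.float64(-0.0)]
```

Still just hanging, so I'll go down another 1 mm, release gently and rise.

apply_moves --steps '[[[0,0,0.1,0,0,0,-1],[0,0,0.1,0,0,0,-1],[0,0,0.1,0,0,0,0.1],[0,0,0.1,0,0,0,0.5],[0,0,0.1,0,0,0,0.5],[0,0,0.1,0,0,0,0.5],[0,0,0.1,0,0,0,0.5],[0,0,-4,0,0,0,0.5],[0,0,-9,0,0,0,0.5],[0,0,-14,0,0,0,0.5],[0,0,-18,0,0,0,0.5],[0,0,-18,0,0,0,0.5]]]'

```text
time_s: 37.05
position: [0.5192, 0.3917, 0.2048]
tcp_rot: [[-0.044, 0.999, 0.008], [0.999, 0.044, 0.004], [0.004, 0.008, -1.0]]
force: [-0.1, -0.2, -0.9]
opening: 0.751
grasp_force: 0.0
```

```bash
python3 - <<'E'
from h import *
print(delta([.579,.0015,.2],-5))
E
```

```text
[-39.25, 4.27, 0.36, np.float64(7.5)]
```

apply_moves --steps '[[[-6,0.6,0,0,0,1,0.5],[-12,1.3,0,0,0,2.5,0.5],[-18,2,0,0,0,4,0.5],[-24,2.6,0,0,0,5,0.5],[-30,3.2,0,0,0,6,0.5],[-35,3.8,0,0,0,7.5,0.5],[-39.2,4.3,3,0,0,7.5,0.5],[-39.2,4.3,7,0,0,7.5,0.5],[-39.2,4.3,10,0,0,7.5,0.5],[-39.2,4.3,10,0,0,7.5,0.5],[-39.2,4.3,10,0,0,7.5,0.5]]]'

```text
time_s: 38.42
position: [0.5772, 0.0008, 0.1006]
tcp_rot: [[0.087, 0.996, 0.0], [0.996, -0.087, -0.0], [-0.0, 0.0, -1.0]]
force: [0.4, -0.7, 0.5]
opening: 0.75
grasp_force: 0.0
```

```bash
python3 - <<'E'
from tray import *
a=bot.capture("top");print(tray(a),cover(a));b=bot.capture("side")
X=np.vstack([cv2.resize(a[170:280,150:400],None,fx=2.4,fy=2.4),cv2.resize(b[270:390,230:480],None,fx=2.4,fy=2.4)]);cv2.imwrite("pics/c7.png",X)
print(delta([.579,.0015,.0235],-5))
E
```

```text
(array([0.5186, 0.3629]), array([0.151, 0.228]), np.float64(3.097885416388152)) [(np.int32(112), array([459.6, 186.7])), (np.int32(118), array([460.5, 234. ])), (np.int32(111), array([467.8, 280.1]))]
[0.08, 0.08, 7.81, np.float64(0.0)]
```

View pics/c7.png

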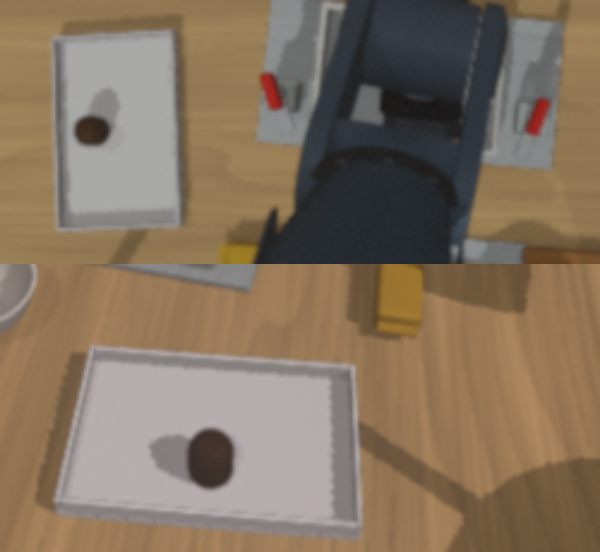

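The first chocolate stands upright in the tray, at crop (92,130) from the top and (211,458) from the side. The cover hasn't moved. Now the second chocolate.

apply_moves --steps '[[[0,0,4,0,0,0,0.5],[0,0,6.5,0,0,0,0.5],[0,0,7.6,0,0,0,0.5],[0,0,7.8,0,0,0,0.5],[0,0,7.8,0,0,0,-1],[0,0,7.8,0,0,0,-1],[0,0,7.8,0,0,0,-1],[0,0,7.8,0,0,0,-1],[0,0,7.8,0,0,0,-1],[0,0,7.8,0,0,0,-1],[0,0,5,0,0,0,-1],[0,0,1,0,0,0,-1],[0,0,-4,0,0,0,-1],[0,0,-9,0,0,0,-1],[0,0,-10,0,0,0,-1],[0,0,-10,0,0,0,-1]]]'

```text
time_s: 40.52
position: [0.5767, 0.0008, 0.2003]
tcp_rot: [[0.087, 0.996, 0.0], [0.996, -0.087, -0.0], [-0.0, 0.0, -1.0]]
force: [0.5, 0.5, -1.0]
opening: 0.403
grasp_force: 30.0
```

```bash
python3 - <<'E'
from h import *
print(delta([.518,.330,.2],2.5),delta([.518,.330,.0203],2.5))
E
```

```text
[32.29, -8.72, 0.03, np.float64(-7.5)] [32.29, -8.72, 18.0, np.float64(-7.5)]
```

apply_moves --steps '[[[5,-1.4,0,0,0,-1,-1],[10,-2.8,0,0,0,-2,-1],[15,-4,0,0,0,-3.5,-1],[20,-5.4,0,0,0,-5,-1],[25,-6.7,0,0,0,-6,-1],[29,-7.8,0,0,0,-7.5,-1],[32.3,-8.7,2,0,0,-7.5,-1],[32.3,-8.7,5,0,0,-7.5,-1],[32.3,-8.7,9,0,0,-7.5,-1],[32.3,-8.7,13,0,0,-7.5,-1],[32.3,-8.7,15.5,0,0,-7.5,-1],[32.3,-8.7,17,0,0,-7.5,-1],[32.3,-8.7,17.6,0,0,-7.5,-1],[32.3,-8.7,17.9,0,0,-7.5,-1],[32.3,-8.7,18,0,0,-7.5,-1],[32.3,-8.7,18,0,0,-7.5,-1]]]'

```text
time_s: 42.52
position: [0.519, 0.3303, 0.0212]
tcp_rot: [[-0.044, 0.999, 0.002], [0.999, 0.044, 0.001], [0.001, 0.002, -1.0]]
force: [0.1, -0.1, -0.3]
opening: 0.393
grasp_force: 30.0
```

apply_moves --steps '[[[0,0,0,0,0,0,0.1],[0,0,0,0,0,0,0.5],[0,0,0,0,0,0,0.5],[0,0,0,0,0,0,0.5],[0,0,0,0,0,0,0.5],[0,0,-4,0,0,0,0.5],[0,0,-9,0,0,0,0.5],[0,0,-14,0,0,0,1],[0,0,-20,0,0,0,1],[0,0,-20,0,0,0,1]]]'

```text
time_s: 43.78
position: [0.5218, 0.3315, 0.2263]
tcp_rot: [[-0.044, 0.999, 0.012], [0.999, 0.044, 0.005], [0.004, 0.012, -1.0]]
force: [-0.3, 0.2, -0.3]
opening: 0.968
grasp_force: 0.0
```

```bash
python3 - <<'E'
from h import *
print(delta([.495,-.28,.24],-85.5),bot.read_state()["joint_positions"])
E
```

```text
[-60.97, -5.33, -1.7, np.float64(88.0)] [2.20855564e+01 2.98701056e+01 8.40945365e+01 3.97201987e-03
 6.53072052e+01 1.95793746e+01]
```

apply_moves --steps '[[[-6,-1,0,0,0,8,1],[-12,-2,-1,0,0,16,1],[-18,-3,-1.5,0,0,24,1],[-24,-4,-1.5,0,0,32,1],[-30,-5,-1.5,0,0,40,1],[-36,-6.5,-1.5,0,0,48,1],[-42,-8,-1.5,0,0,56,1],[-48,-9.5,-1.5,0,0,64,1],[-54,-10.5,-1.5,0,0,72,1],[-60,-11.5,-1.5,0,0,80,1],[-65,-12,-1.5,0,0,88,1],[-67.5,-12.2,-1.5,0,0,88,1],[-67.5,-12.2,-1.5,0,0,88,1],[-67.5,-12.2,-1.5,0,0,88,1],[-67.5,-12.2,-1.5,0,0,88,1]]]'

```text
time_s: 45.65
position: [0.4261, -0.3475, 0.2352]
tcp_rot: [[0.997, 0.081, -0.001], [0.081, -0.997, 0.001], [-0.001, -0.001, -1.0]]
force: [-0.9, -0.1, -0.3]
opening: 1.0
grasp_force: 0.0
```

```bash
python3 - <<'E'
from tray import *
m=bot.camera_model("wrist");w=bot.capture("wrist");cv2.imwrite("pics/w4.png",w)
a=bot.capture("top");print(tray(a),cover(a));b=bot.capture("side")
X=np.zeros((600,800,3),np.uint8)
X[:400,:640]=w;X[400:,:300]=cv2.resize(a[175:275,150:300],(300,200));X[400:,300:600]=cv2.resize(b[290:390,240:390],(300,200))
cv2.imwrite("pics/c8.png",X);print(pix(m,[.4965,-.35,.056]))
E
```

```text
(array([0.518 , 0.3634]), array([0.15 , 0.226]), np.float64(3.0999363502959056)) [(np.int32(125), array([441.2, 184.3])), (np.int32(132), array([441.2, 230.7])), (np.int32(116), array([450. , 277.7]))]
[[332.85479158 127.59146645]]
```

View pics/c8.png

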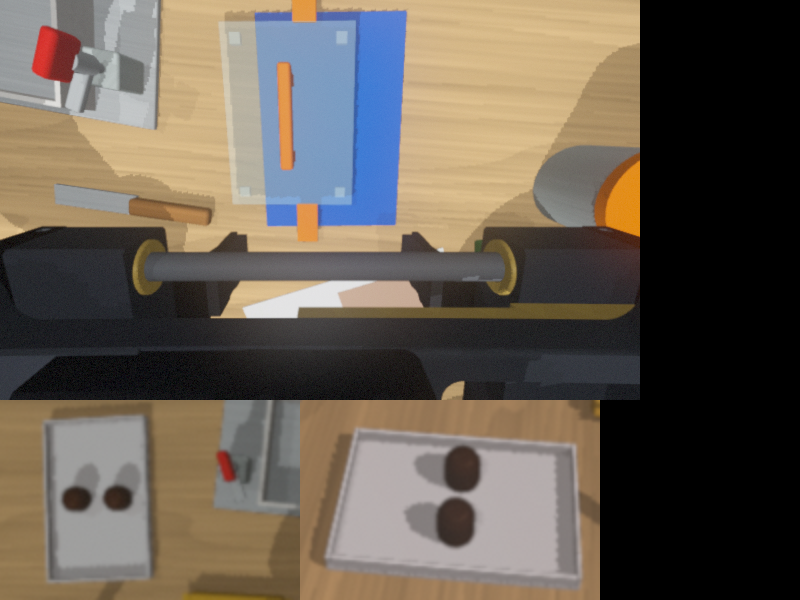

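Both chocolates stand upright in the tray. The cover was knocked about 5 cm towards +y: its handle now runs (285,63) to (287,169), with plate corners (220,22), (355,21), (352,204), (233,205). I'll regrasp it from there.

```bash
python3 - <<'E'
from tray import *
m=bot.camera_model("wrist");w=cv2.imread("pics/w4.png")
q=world(m,[(220,22),(355,21),(352,204),(233,205)],[.0155,.017,.017,.0155]);print(q.round(4),q.mean(0).round(4))
for i,j in((2,1),(3,0)): d=q[j]-q[i];print(np.degrees(np.arctan2(d[1],d[0])),np.linalg.norm(d))
hsv=cv2.cvtColor(w,cv2.COLOR_BGR2HSV);k=((hsv[...,0]>4)&(hsv[...,0]<18)&(hsv[...,1]>170)&(hsv[...,2]>200)).astype(np.uint8)
k[230:]=0;k[:,:200]=0;k[:,420:]=0
n,l,st,ce=cv2.connectedComponentsWithStats(k)
for i in range(1,n):
    if st[i,4]>100:
        r=cv2.minAreaRect(np.argwhere(l==i)[:,::-1].astype(np.float32));z=.051 if st[i,3]>80 else .012
        b=world(m,cv2.boxPoints(r),[z]*4);print(r,b.mean(0).round(4));print(b[:,:2].round(4).tolist())
a=bot.capture("top");mt=bot.camera_model("top");c=[t[1] for t in cover(a)];g=world(mt,c,[.012,.055,.012]);print(g.round(4),np.degrees(np.arctan2(*(g[0]-g[2])[[1,0]])))
E
```

```text
[[ 0.597  -0.2208  0.0155]
 [ 0.6097 -0.3663  0.017 ]
 [ 0.4074 -0.3842  0.017 ]
 [ 0.3937 -0.2359  0.0155]] [ 0.502  -0.3018  0.0163]
5.062320275367804 0.20303421130988233
4.271235554884749 0.20382023353126877
((304.0, 9.5), (19.0, 22.0), 90.0) [ 0.6177 -0.3103  0.012 ]
[[0.6257, -0.2979], [0.6277, -0.3215], [0.6097, -0.3228], [0.6077, -0.2989]]
((284.9985046386719, 135.9445037841797), (64.03085327148438, 8.996529579162598), 88.40885925292969) [ 0.4822 -0.2962  0.012 ]
[[0.5187, -0.2881], [0.5199, -0.2986], [0.4456, -0.3046], [0.4444, -0.2936]]
((307.0, 217.5), (23.0, 18.0), 90.0) [ 0.3838 -0.3292  0.012 ]
[[0.3982, -0.3168], [0.4, -0.3396], [0.3695, -0.3419], [0.3676, -0.3187]]
[[ 0.6307 -0.308   0.012 ]
 [ 0.5024 -0.2952  0.055 ]
 [ 0.3753 -0.3296  0.012 ]] 4.83755814437367
```

```bash
python3 - <<'E'
from h import *
m=bot.camera_model("wrist")
print(world(m,[(285,63),(287,169)],[.0515]*2).round(4))
print(delta([.5024,-.2995,.1],-85.2),delta([.5024,-.2995,.0365],-85.2))
E
```

```text
[[ 0.5556 -0.2979  0.0515]
 [ 0.4489 -0.3053  0.0515]]
[7.98, -4.3, 13.56, np.float64(-0.2)] [7.98, -4.3, 19.91, np.float64(-0.2)]
```

apply_moves --steps '[[[4,-2.1,3,0,0,0,1],[8,-4.2,7,0,0,0,1],[8,-4.2,11,0,0,0,1],[8,-4.2,14,0,0,0,1],[8,-4.2,17,0,0,0,1],[8,-4.2,19,0,0,0,1],[8,-4.2,19.8,0,0,0,1],[8,-4.2,19.8,0,0,0,1],[8,-4.2,19.8,0,0,0,-1],[8,-4.2,19.8,0,0,0,-1],[8,-4.2,19.8,0,0,0,-1],[8,-4.2,19.8,0,0,0,-1],[8,-4.2,19.8,0,0,0,-1],[8,-4.2,19.8,0,0,0,-1],[8,-4.2,19.8,0,0,0,-1],[8,-4.2,19.8,0,0,0,-1],[8,-4.2,19.8,0,0,0,-1],[8,-4.2,19.8,0,0,0,-1],[8,-4.2,19.2,0,0,0,-1],[8,-4.2,18.5,0,0,0,-1]]]'

```text
time_s: 48.35
position: [0.5023, -0.3016, 0.0504]
tcp_rot: [[0.997, 0.078, -0.0], [0.078, -0.997, 0.0], [-0.0, -0.0, -1.0]]
force: [0.1, -0.1, -3.1]
opening: 0.153
grasp_force: 29.8
```

apply_moves --steps '[[[0,0,-3,0,0,0,-1],[0,0,-7,0,0,0,-1],[0,0,-11,0,0,0,-1],[0,0,-15,0,0,0,-1],[0,0,-17.5,0,0,0,-1],[0,0,-17.5,0,0,0,-1],[0,0,-17.5,0,0,0,-1]]]'

```text
time_s: 49.22
position: [0.5016, -0.3009, 0.2243]
tcp_rot: [[0.997, 0.078, -0.002], [0.078, -0.997, 0.002], [-0.002, -0.002, -1.0]]
force: [-0.7, -0.2, -3.7]
opening: 0.159
grasp_force: 29.8
```

```bash
python3 - <<'E'
from h import *
print(bot.read_state()["force"],delta([.5765,.0232,.225],-5.0))
E
```

```text
[-0.71942064 -0.18090281 -3.74470102] [10.0, -31.72, -0.04, np.float64(-80.5)]
```

apply_moves --steps '[[[1,-3,0,0,0,-8,-1],[2,-6.5,0,0,0,-16,-1],[3,-10,0,0,0,-24,-1],[4,-13.5,0,0,0,-32,-1],[5,-17,0,0,0,-40,-1],[6,-20.5,0,0,0,-48,-1],[7.5,-24,0,0,0,-56,-1],[8.5,-27,0,0,0,-64,-1],[9.5,-30,0,0,0,-72,-1],[10,-31.7,0,0,0,-80.5,-1],[10,-31.7,0,0,0,-80.5,-1],[10,-31.7,0,0,0,-80.5,-1],[10,-31.7,0,0,0,-80.5,-1]]]'

```text
time_s: 50.85
position: [0.577, 0.0214, 0.2249]
tcp_rot: [[0.09, 0.996, -0.001], [0.996, -0.09, -0.0], [-0.0, -0.001, -1.0]]
force: [-0.3, -0.7, -3.5]
opening: 0.155
grasp_force: 29.8
```

```bash
python3 - <<'E'
from h import *
print(bot.read_state()["force"],delta([.5765,.0232,.10],-5.0))
E
```

```text
[-0.3259877  -0.66786241 -3.47249341] [0.18, -0.05, 12.49, np.float64(-0.1)]
```

apply_moves --steps '[[[0.1,0,4,0,0,0,-1],[0.2,0,8,0,0,0,-1],[0.2,0,11,0,0,0,-1],[0.2,0,12.5,0,0,0,-1],[0.2,0,12.5,0,0,0,-1],[0.2,0,12.5,0,0,0,-1]]]'

```text
time_s: 51.6
position: [0.5786, 0.024, 0.1015]
tcp_rot: [[0.088, 0.996, 0.003], [0.996, -0.088, -0.0], [-0.0, 0.003, -1.0]]
force: [-0.2, 0.2, -2.7]
opening: 0.16
grasp_force: 29.8
```

```bash
python3 - <<'E'
from h import *
print(delta([.5765,.0232,.0835],-5.0))
a=bot.capture("wrist");b=bot.capture("side");m=bot.camera_model("wrist")
R=np.array([[np.cos(np.radians(-5)),-np.sin(np.radians(-5))],[np.sin(np.radians(-5)),np.cos(np.radians(-5))]])
P=lambda x,y,z:np.r_[R@[x,y]+[.5765,.0232],z]
for x,y in((-.075,.1025),(.075,.1025)):  # expected plate top corners, rim corners
    for z,c in((.078,(0,0,255)),(.056,(0,255,0))):
        p=pix(m,P(x,y,z))[0];cv2.drawMarker(a,tuple(int(round(v)) for v in p),c,0,9)
X=np.zeros((600,640,3),np.uint8);X[:280]=a[:280];X[280:600,:480]=cv2.resize(b[165:285,240:420],(480,320),interpolation=cv2.INTER_CUBIC);cv2.imwrite("pics/c9.png",X)
E
```

```text
[-0.1, -0.21, 1.8, np.float64(-0.0)]
```

View pics/c9.png

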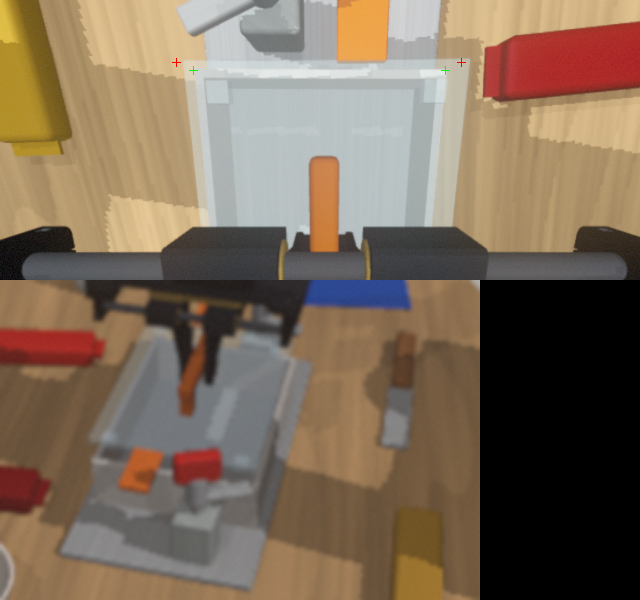

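The plate corners match the expected marks to within the 2 mm tool offset, and the rim matches too. I'll lower it with that correction.

apply_moves --steps '[[[-0.1,-0.1,0,0,0,0,-1],[-0.1,-0.1,0,0,0,0,-1],[-0.1,-0.1,0,0,0,0,-1]]]'

```text
time_s: 52.08
position: [0.5765, 0.0235, 0.1006]
tcp_rot: [[0.087, 0.996, 0.0], [0.996, -0.087, -0.0], [0.0, 0.0, -1.0]]
force: [-0.3, -0.3, -2.9]
opening: 0.157
grasp_force: 29.8
```

```bash
python3 - <<'E'
from h import *
print(delta([.5765,.0232,.0835],-5.0))
E
```

```text
[-0.03, 0.01, 1.71, np.float64(-0.0)]
```

apply_moves --steps '[[[0,0,0.4,0,0,0,-1],[0,0,0.8,0,0,0,-1],[0,0,1.0,0,0,0,-1],[0,0,1.2,0,0,0,-1],[0,0,1.4,0,0,0,-1],[0,0,1.55,0,0,0,-1],[0,0,1.65,0,0,0,-1],[0,0,1.65,0,0,0,-1]]]'

```text
time_s: 53.08
position: [0.5768, 0.0234, 0.0843]
tcp_rot: [[0.087, 0.996, 0.001], [0.996, -0.087, -0.0], [-0.0, 0.001, -1.0]]
force: [-0.3, -1.0, 0.4]
opening: 0.155
grasp_force: 29.9
```

apply_moves --steps '[[[0,0,0.08,0,0,0,-1],[0,0,0.08,0,0,0,-1],[0,0,0.05,0,0,0,0],[0,0,0.05,0,0,0,1],[0,0,0.05,0,0,0,1],[0,0,0.05,0,0,0,1],[0,0,0.05,0,0,0,1],[0,0,0.05,0,0,0,1],[0,0,-4,0,0,0,1],[0,0,-9,0,0,0,1],[0,0,-14,0,0,0,1],[-10,-4,-17,0,0,0,1],[-13,-7,-17,0,0,0,1],[-13,-7,-17,0,0,0,1],[-13,-7,-17,0,0,0,1]]]'

```text
time_s: 54.95
position: [0.4945, -0.1012, 0.2544]
tcp_rot: [[0.091, 0.996, 0.001], [0.996, -0.091, -0.0], [-0.0, 0.001, -1.0]]
force: [0.1, 0.5, 0.6]
opening: 1.0
grasp_force: 0.0
```

```bash
python3 - <<'E'
from tray import *
a=bot.capture("wrist");b=bot.capture("side");t=bot.capture("top");print(tray(t))
X=np.zeros((600,800,3),np.uint8);X[:220,:640]=a[:220];X[220:600,:400]=cv2.resize(b[160:280,255:381],(400,380),interpolation=cv2.INTER_CUBIC)
X[220:400,400:]=cv2.resize(t[165:255,150:350],(400,180));X[400:600,400:]=cv2.resize(b[290:390,220:420],(400,200));cv2.imwrite("pics/c10.png",X)
E
```

```text
(array([0.5186, 0.3633]), array([0.15 , 0.228]), np.float64(3.100091358825381))
```

View pics/c10.png

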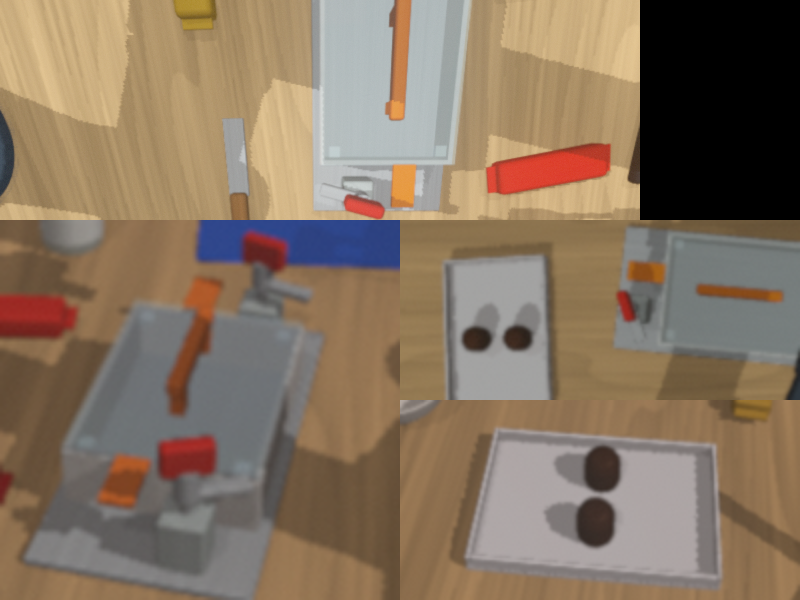

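The cover lies flush on the rim at all four corners, both knobs are undone, and both chocolates stand upright in the tray. Handing in.

```bash
python3 -c "
from rig import bot
print(bot.hand_in())"
```

```text
the job is handed in; nothing more can be done
None
```

I handed the job in at about 55 s, with no verdict returned. Both clamps are undone (about 2.7 and 2.9 rad), both chocolates found in the case stand upright in the tray, and the cover is back on the case and looks fully seated.

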